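# Sanitise the tablet spatula

## Task

Lay the tablet spatula with the dark red handle flat in the open drawer of the white sanitiser and let go of it, then push the drawer fully shut. Once it is shut, press the green start button under the black hood fully down and let it spring back; leave the pen, the white bottle and the red tablet pack where they are.

Things in the scene. Friction and masses are not known exactly. Their poses are not given: they have to be found in the camera images.
- spatula: Loose tablet spatula lying flat on the desk left or right of the sanitiser, 177 mm long, 19 mm wide. Origin: centre of its underside; y runs along its length, z up. The dark red handle is y = +18 to +88 mm, 14 mm wide (x) and 8 mm high: grip it near y = +30 mm, close to the centre of mass. The rest is a steel blade 19 mm wide, 2 mm thick.
- sanitiser: White box-shaped sanitiser fixed on the desk, 230 mm wide (y), 140 mm deep (x), 132 mm high. Origin: on its underside, midway across, 105 mm behind its front and 35 mm ahead of its back; its -x side faces the robot. Below a 68 mm high, 30 mm deep front ledge it has the drawer; behind the ledge a grey panel rises at 40 degrees from level, carrying the button and, above the button, a black hood.
- drawer (a joint): Sanitiser drawer, slides out toward the robot (-x of the sanitiser). Value in m: 0 = fully shut, 0.13 = fully out; it starts nearly fully out and stays where it is left (about 1.5 N friction).
- drawer_in (a point): Centre of the drawer's inner floor (moves with it), 11 mm above the desk; axes like the sanitiser's. Clear inside: 118 mm in x, 196 mm in y; side and rear walls stand 31 mm above the floor, the front plate 47 mm. The spatula fits only lying along y, its middle within about 9 mm of the middle in y, handle to either side.
- drawer_front (a point): Centre of the outer face of the drawer's white front plate (moves with the drawer), 32 mm above the desk. The plate is 12 mm thick, 224 mm wide and reaches from 6 to 58 mm above the desk; push it along +x of the sanitiser.
- start_button (a joint): Spring start button. Value in m: 0 = up, 0.006 = fully down (about 4 N). It springs back by itself.
- start_button_top (a point): Centre of the top face of the round green start button, 24 mm in diameter, 10 mm proud of its black bezel (40 mm in diameter). z points out of the button, leaning 40 degrees from vertical toward the robot; the button moves along -z; y is level, to the left. The hood overhangs it, so it is pressed along its axis with the shut, tilted gripper.
- hood_edge (a point): Middle of the free edge of the black hood, a 4 mm plate that stands square out of the sloping panel uphill (+x) of the button, 96 mm wide: its inner face is 32 mm from the button's axis and it reaches 46 mm past the button's top along the button's z. Its two cheeks are 86 mm apart and 44 mm high. Axes like the sanitiser's.
- pen: Loose white ball pen, 140 mm long, 9 mm thick, lying on the other side of the sanitiser; leave it alone. Origin: middle of its underside; y along it.
- white_bottle: Loose white plastic bottle with a ribbed white cap, 49 mm in diameter, 88 mm high, standing to the right of the sanitiser; leave it alone. Origin: centre of its underside.
- red_pack: Loose red tablet carton, 36 x 70 x 21 mm, to the left of the sanitiser; leave it alone. Origin: centre of its underside; y is its long axis.

How it is judged:
By the outcome, as a careful person would: the job done as asked, in the order asked, and still so for the second after the job is handed in, with the robot touching nothing.
It also fails if it takes over 59 s, if anything falls off the work surface, if the arm or the gripper's body presses on something with over 40 N, if the wrist force passes 120 N, or if a joint passes its speed limit or range.

## Robot

A 6-joint arm with a two-finger parallel gripper is mounted at the origin on a cart in front of the work surface, level with it; the furniture and walls round the work are solid. World frame = base frame: x ahead of the robot, y to its left, z up, the work surface at z = 0. Lengths are in mm, angles in rad, forces in N, time in s.
With the tool pointing down it reaches from about 275 to 1000 mm from the base axis. Payload 8.4 kg.
Tool frame: the origin (TCP) lies at the very end of the fingers, on their centre line; the grasp point (between the pads) lies 19 mm behind it; z points along the fingers, y is the direction in which the jaws open and shut (so a half turn about z gives the same grasp; the last joint's range is limited). The gripper opens to 85 mm and grips with 20 to 120 N. Pads are 22 mm wide; open, the fingers measure 114 mm over their backs; the gripper's body (76 mm by 85 mm) begins 54 mm behind the grasp point. The pads swing forward as they close: fully open they stand 13 mm farther back than shut.
Start: joints at [1.128, 0.353, 1.633, -0, 1.155, -0.002], TCP at [266.663, 565.26, 231.281] pointing down, gripper open.
Joint ranges: [-2.63, 2.63], [-0.92, 2.1], [0.06, 2.66], [-1.3, 4.44], [0, 2.69], [-3.02, 3.02]. Speed limits (rad/s): [2.22, 2.22, 2.79, 3.14, 3.14, 3.14].

## Interface

Orientations are given as [roll, pitch, yaw] about the fixed x, y, z axes, in that order (R = Rz(yaw) Ry(pitch) Rx(roll)).
In Python, from rig import r gives the robot as it stands.
- The arm moves only by the tool move_arm, never from a script. Its argument "increments" is a list of rows, each an object of numbers: "tx", "ty", "tz": the shift along the tool's x, y, z in cm; "rx", "ry", "rz": the turn, a rotation vector about the tool's x, y, z in degrees; "gripper": the gripper's target within -1 to 1 (fully open at 1, half-way at 0, shut at -1). A call has 1 to 12 rows; each row shifts and turns the commanded pose from where the row before left it, along the tool's axes as they then stand; what a row does not reach is not made up. A row lasts 1/10 s, in which the tool goes at most 50 mm and 8.59 degrees, less where a joint would pass 70% of its speed; a pose out of reach is approached as far as the arm can. A call is refused whole if a number of a shift passes 5 or a number of a turn 8.59, either way. A call with a gripper value outside its range is refused whole. The fingers move at their own pace and stop on an object; "squeeze" is the grip in N (left out, the last holds). Time passes only in rows, so rows that do not move let the fingers close. It gives the time, the measured TCP pose, the force and the opening at its end, in the units of the state.
- r.sense(): the state, without advancing time (a new reading comes with each control period).
- r.grab_frame(name): name is "side" or "top"; returns (picture, depth): 384x512x3 uint8, red, green, blue; 384x512 float32, mm along the optical axis (not along the pixel's ray), 0 where there is no reading.
- r.camera_model(name): a dict with "fx", "fy", "cx", "cy" (pixels), "R" (3x3) and "t" (3): a world point X has camera coordinates R X + t. Camera axes: x right, y down, z forward; pixel columns grow to the right and rows downward; lengths in mm; the calibration is good to about 2 mm. A picture is of the moment at which its call begins. camera_model takes no time and is no camera call.
- r.sign_off(): hands the job in, once; it reports no verdict.
Trained networks look in the newest picture that a camera, given by its name, has taken for a name from the list of things; names that differ only in an ending like _2 or _b are one class to them, and where a whole thing is asked for, a point or a joint stands for the part that bears it (a point fixed in the world has none). Each returns a list of dicts, best first, with "confidence" (0 to 1); they miss things now and then, are a little off and sometimes report something else, mostly with a low value. They report only what shows in the picture. A call takes as long as a camera call.
- r.cut_out(query, camera): "mask" (384x512 bool, what is visible of it) and "bbox" ([left, top, right, bottom] in pixels, round what is visible of it).
- r.place_of(query, camera): "location" ([row, column] in pixels: a listed point, or the origin of a listed thing).
The state is a dict: "clock": time; "qpos": joint angles; "qvel": joint speeds; "joint_efforts": joint torques, N m; "eef_pos": TCP position; "tcp_rot": TCP orientation; "contact_force": force on the tool from outside, world axes, zero at the start; "wrist_torque": the same for the moment, N m; "opening": opening from 0.0 (shut) to 1.0 (fully open).
Only numpy, scipy, OpenCV 4.12 (cv2) and the standard library are available. Lean on these libraries where they do the work, as an engineer would, in place of code of your own. Each camera call takes 0.05 s, during which the arm holds its last target. There are 200 camera calls.

## Working session

There is one attempt and no reset: what is moved stays moved. The work goes in short steps, Python scripts to look and compute and a tool call to move; the robot and the scene stay as the last step left them, time stands still between calls to the robot, and variables do not carry over. Pictures are saved under pics/ and viewed, about 8 in all and at most 12, crops included, and the job is handed in when it is done.

Besides the shell and the picture viewer there is one more tool, called after "Call:" in YAML: its name, and indented under it one key for each argument. move_arm: Moves the arm, as the interface text tells. Its arguments: {"type":"object","properties":{"increments":{"type":"array","items":{"type":"object","properties":{"tx":{"type":"number"},"ty":{"type":"number"},"tz":{"type":"number"},"rx":{"type":"number"},"ry":{"type":"number"},"rz":{"type":"number"},"gripper":{"type":"number"}}}},"squeeze":{"type":"number"}},"required":["increments"]}

```bash
ls; mkdir -p pics; cat > h.py <<'E'
import numpy as np, cv2
from rig import r
def unproj(cam,u,v,d):
    c=r.camera_model(cam); p=np.array([(u-c['cx'])/c['fx']*d,(v-c['cy'])/c['fy']*d,d])
    return np.array(c['R']).T@(p-np.array(c['t']))
def cloud(cam,D):
    c=r.camera_model(cam); v,u=np.mgrid[0:384,0:512]
    P=np.stack([(u-c['cx'])/c['fx']*D,(v-c['cy'])/c['fy']*D,D],-1)-np.array(c['t'])
    return P@np.array(c['R'])
def proj(cam,X):
    c=r.camera_model(cam); p=np.array(c['R'])@np.array(X)+np.array(c['t'])
    return c['fx']*p[0]/p[2]+c['cx'],c['fy']*p[1]/p[2]+c['cy']
E
python3 - <<'E'
from h import *
print(r.sense())
for cam in('top','side'):
    I,D=r.grab_frame(cam); cv2.imwrite(f'pics/{cam}0.png',I[:,:,::-1]); W=cloud(cam,D)
    np.savez(f'{cam}0.npz',I=I,D=D,W=W)
    print(cam,r.camera_model(cam)['t'])
    for n in['spatula','sanitiser','drawer_in','drawer_front','start_button_top','hood_edge','pen','white_bottle','red_pack']:
        for o in r.place_of(n,cam)[:2]:
            v,u=o['location']; a,b=int(round(v)),int(round(u))
            print(n,round(o['confidence'],2),(round(u),round(v)),W[a,b].round(0) if 0<=a<384 and 0<=b<512 else '')
    for n in ['spatula']:
        for o in r.cut_out(n,cam)[:2]:
            m=o['mask']&(D>0); P=W[m]; c=np.median(P,0); x=P[:,:2]-P[:,:2].mean(0)
            w,V=np.linalg.eigh(x.T@x); pr=x@V[:,1]
            print('cut',o['confidence'],o['bbox'],m.sum(),P.mean(0).round(1),V[:,1],np.percentile(pr,[0.5,99.5]))
E
```

```text
pics
{'clock': 0.0, 'qpos': array([ 1.12761323e+00,  3.53614853e-01,  1.63413773e+00, -9.09969387e-06,
        1.15517974e+00, -2.37639045e-03]), 'qvel': array([ 0.00115373, -0.00017362, -0.00111294,  0.00110251,  0.00117797,
        0.00056615]), 'joint_efforts': array([-1.73364868e-03, -6.05232382e+01, -3.42070055e+01, -7.20464925e-06,
        9.04623274e-03, -3.12014674e-05]), 'eef_pos': array([266.45624199, 564.83597984, 230.5809266 ]), 'tcp_rot': array([-3.14025297e+00,  5.13648525e-06,  2.70078963e+00]), 'contact_force': array([ 0.02323028, -0.69436292,  0.4483475 ]), 'wrist_torque': array([ 0.0039303 , -0.03520106, -0.01162699]), 'opening': 1.0046443652222061}
top [ 30.84650425 575.86062895 950.12134773]
spatula 0.58 (148, 235) [476. 291.   1.]
sanitiser 0.69 (270, 163) [632. -42. 145.]
sanitiser 0.43 (270, 170) [610. -40. 170.]
drawer_in 0.58 (272, 227) [487. -45.  10.]
drawer_front 0.66 (274, 250) [427. -47.  61.]
start_button_top 0.55 (272, 174) [612. -47. 107.]
hood_edge 0.95 (271, 172) [617. -45. 109.]
pen 0.47 (368, 227) [ 480. -302.   -0.]
pen 0.27 (268, 163) [632. -37.
[... 434 characters left out ...]
6, 206) [592. -59.  76.]
sanitiser 0.53 (179, 209) [469. 285.   1.]
drawer_in 0.66 (273, 236) [512. -56.  10.]
drawer_front 0.69 (260, 254) [423. -59.  25.]
start_button_top 0.52 (287, 192) [615. -50. 114.]
hood_edge 0.97 (284, 182) [644. -25. 121.]
hood_edge 0.37 (285, 192) [616. -43. 109.]
pen 0.69 (340, 273) [ 483. -292.   13.]
white_bottle 0.98 (352, 224) [ 669. -259.   19.]
red_pack 0.65 (224, 177) [661. 225.  18.]
red_pack 0.64 (285, 192) [616. -43. 109.]
cut 0.72 [166.7, 198.4, 192.9, 224.6] 176 [471.4 284.    5. ] [0.39534372 0.91853326] [-89.83950764  86.29285033]
cut 0.19 [344.5, 197.2, 364.7, 228.2] 412 [ 683.  -258.6   56.2] [-0.97690166 -0.21368936] [-119.7358921    16.86649947]
```

```bash
python3 - <<'E'
import cv2,numpy as np
a=cv2.imread('pics/top0.png');b=cv2.imread('pics/side0.png')
a=cv2.resize(a[130:270,100:400],None,fx=2.6,fy=2.1);b=cv2.resize(b[130:290,150:400],(780,300))
cv2.imwrite('pics/c0.png',np.vstack([a[:,:780],b]))
E
python3 - <<'E'
from h import *
# sanitiser geometry
z=np.load('top0.npz');W=z['W'];I=z['I'].astype(int)
P=W.reshape(-1,3);C=I.reshape(-1,3)
top=(P[:,2]>125)&(P[:,2]<140)&(P[:,0]>600)&(P[:,0]<750)&(abs(P[:,1])<220)
def rect(m,n):
    q=P[m][:,:2].astype(np.float32)
    if len(q)>5: print(n,len(q),cv2.minAreaRect(q),q.min(0),q.max(0))
rect(top,'top')
led=(abs(P[:,2]-68)<5)&(P[:,0]>500)&(P[:,0]<620)&(P[:,1]>-200)&(P[:,1]<120);rect(led,'ledge')
fr=(abs(P[:,2]-58)<5)&(P[:,0]>380)&(P[:,0]<470)&(P[:,1]>-200)&(P[:,1]<120);rect(fr,'front')
for cam in('top','side'):
    z=np.load(cam+'0.npz');W=z['W'].reshape(-1,3);C=z['I'].reshape(-1,3).astype(int)
    g=(C[:,1]>C[:,0]+40)&(C[:,1]>C[:,2]+25)&(abs(W[:,1])<200)
    print(cam,'green',g.sum(),W[g].mean(0).round(1),np.ptp(W[g],0))
    h=(C[:,0]>C[:,1]+30)&(abs(W[:,0]-475)<60)&(abs(W[:,1]-285)<110)
    print('red handle',h.sum(),W[h].mean(0).round(1),W[h].min(0),W[h].max(0))
    k=(C.max(1)<60)&(abs(W[:,1]+45)<70)&(W[:,2]>70)&(W[:,0]>580)&(W[:,0]<700)
    print('black',k.sum(),np.percentile(W[k],[1,50,99],axis=0).round(0))
E
```

```text
top 1777 ((664.7362670898438, -38.97270202636719), (60.02177429199219, 225.72523498535156), 4.9961771965026855) [ 632.07886 -150.45122] [702.5438   75.87119]
ledge 1267 ((574.4883422851562, -45.50250244140625), (54.87860870361328, 231.70947265625), 0.569308876991272) [ 546.0351  -161.45486] [602.93604   70.619156]
front 417 ((431.0682678222656, -58.078819274902344), (12.180839538574219, 221.5384979248047), 4.681177139282227) [ 416.92422 -168.27264] [446.06018   52.133656]
top green 68 [585.7 -41.1 117. ] [ 318.6547968   168.59462358 1144.10926198]
red handle 116 [450.3 232.2   8.6] [433.57241101 199.88827008   3.97980156] [466.93901008 265.31352127  13.74660982]
black 463 [[608. -88.  97.]
 [625. -42. 150.]
 [646.   4. 169.]]
side green 82 [501.6 -76.9  21.3] [328.98258334 171.45084522 237.88257845]
red handle 62 [448.9 230.3   9.3] [432.30792518 200.35302645   4.68827249] [464.84127391 262.00375857  13.87670637]Traceback (most recent call last):
  File "<stdin>", line 19, in <module>
    return _quantile_unchecked(
        a, q, axis, out, overwrite_input, method, keepdims, weights)
    return _ureduce(a,
                    func=_quantile_ureduce_func,
    ...<5 lines>...
                    overwrite_input=overwrite_input,
                    method=method)
    r = func(a, **kwargs)
    result = _quantile(arr,
                       quantiles=q,
    ...<2 lines>...
                       out=out,
                       weights=wgt)
    slices_having_nans = np.isnan(arr[-1, ...])
                                  ~~~^^^^^^^^^
IndexError: index -1 is out of bounds for axis 0 with size 0
```

View pics/c0.png

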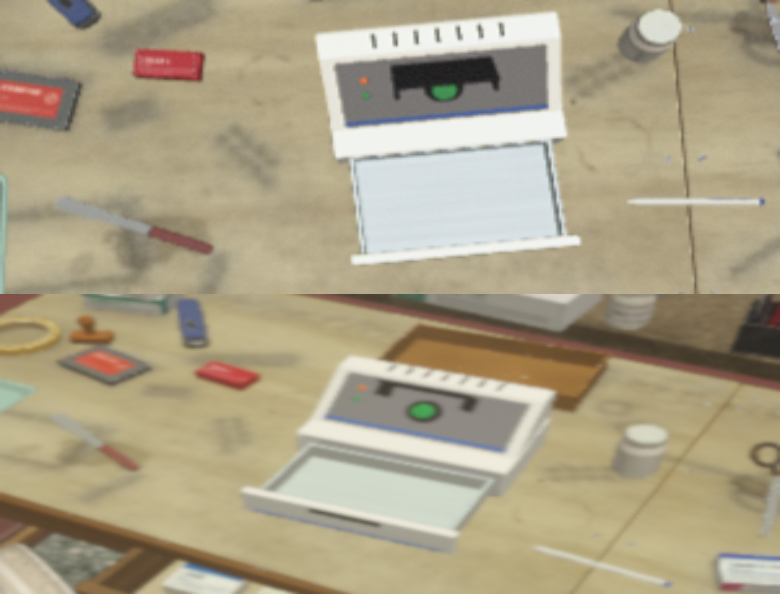

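The pictures show the spatula on the left, with its dark red handle pointing toward the sanitiser (top-view crop around 180,240). The drawer is open and empty. The button is visible under the hood at side-image pixel (287,192), and the pen and bottle are on the right.

```bash
cat >> h.py <<'E'
from scipy.spatial.transform import Rotation as Ro
def plan(pos,rot,frm=None):
    """shift (cm, tool axes now) and turn (deg rotvec, tool axes) to a target; rot = Rotation"""
    s=r.sense(); p0,R0=(s['eef_pos'],Ro.from_euler('xyz',s['tcp_rot'])) if frm is None else frm
    print('shift cm',(R0.inv().apply(np.array(pos)-p0)/10).round(2),'turn deg',np.degrees((R0.inv()*rot).as_rotvec()).round(2))
def down(jaw): # tool down, jaw axis at angle (deg)
    return Ro.from_euler('xyz',[np.pi,0,np.radians(jaw)+np.pi/2])
E
python3 - <<'E'
from h import *
for cam in('top','side'):
    z=np.load(cam+'0.npz');W=z['W'];C=z['I'].astype(int);D=z['D']
    m=np.zeros((384,512),bool);m[160:200,255:300]=1
    g=m&(C[...,1]>C[...,0]+25)&(C[...,1]>C[...,2]+10)&(D>0)&(W[...,1]<-15)
    v,u=np.nonzero(g);print(cam,'green',g.sum(),u.mean(),v.mean(),np.median(W[g],0).round(1),W[g].min(0).round(),W[g].max(0).round())
    k=m&(C.max(2)<60);P=W[k];print('black',k.sum(),np.percentile(P,[2,50,98],axis=0).round(0) if len(P) else '')
    P=W.reshape(-1,3);P=P[(D.ravel()>0)]
    th=np.radians(4.8);S=np.array([[np.cos(th),-np.sin(th)],[np.sin(th),np.cos(th)]])
    Q=np.c_[P[:,:2]@S,P[:,2]] # sanitiser-aligned coordinates
    for x in range(400,720,6) if cam=='top' else []:
        s=Q[(abs(Q[:,0]-x)<3)&(Q[:,1]>-180)&(Q[:,1]<-160+0)|((abs(Q[:,0]-x)<3)&(abs(Q[:,1]+30)<25))]
        print(x,np.median(s[:,2]).round(0),end='; ')
    fr=(abs(Q[:,2]-58)<4)&(Q[:,0]>390)&(Q[:,0]<450)&(abs(Q[:,1]+94)<125);q=Q[fr]
    print('\nplate',np.percentile(q,[1,99],axis=0).round(1))
plan([459,254,100],down(-23))
E
```

```text
top green 64 270.59375 173.296875 [614.4 -43.5 107.9] [608. -55.  91.] [621. -32. 170.]
black 388 [[609. -88.  98.]
 [624. -44. 152.]
 [642.  -6. 169.]]
400 0.0; 406 1.0; 412 0.0; 418 3.0; 424 58.0; 430 57.0; 436 12.0; 442 12.0; 448 11.0; 454 11.0; 460 11.0; 466 11.0; 472 12.0; 478 11.0; 484 11.0; 490 11.0; 496 11.0; 502 11.0; 508 11.0; 514 11.0; 520 11.0; 526 11.0; 532 11.0; 538 11.0; 544 11.0; 550 42.0; 556 68.0; 562 68.0; 568 68.0; 574 68.0; 580 69.0; 586 76.0; 592 82.0; 598 86.0; 604 92.0; 610 96.0; 616 102.0; 622 106.0; 628 112.0; 634 117.0; 640 122.0; 646 126.0; 652 129.0; 658 132.0; 664 132.0; 670 133.0; 676 132.0; 682 132.0; 688 131.0; 694 nan; 700 nan; 706 nan; 712 nan; 718 nan; 
plate [[ 419.1 -202.3   54.3]
 [ 430.7   14.5   61.4]]
side green 57 285.0701754385965 191.87719298245614 [616.6 -43.  108.3] [606. -54.  96.] [631. -26. 117.]
black 0 

plate [[ 416.5 -202.8   54.3]
 [ 430.4   13.5   61.7]]
shift cm [-30.68 -19.94  13.13] turn deg [-0.    0.   87.75]
  return _methods._mean(a, axis=axis, dtype=dtype,
  ret = ret.dtype.type(ret / rcount)
```

Call:
move_arm:
  increments:
    - {"rz": 8, "tz": 1, "gripper": -0.1}
    - {"rz": 8, "tz": 1}
    - {"rz": 8, "tz": 1}
    - {"rz": 8, "tz": 1}
    - {"rz": 8, "tz": 1}
    - {"rz": 8, "tz": 1}
    - {"rz": 8, "tz": 1}
    - {"rz": 8, "tz": 1}
    - {"rz": 8, "tz": 1}
    - {"rz": 8, "tz": 1}
    - {"rz": 7.8, "tz": 1}
    - {}
  squeeze: 40

```text
invalid input
```

```bash
python3 - <<'E'
from h import *
plan([459,254,100],down(-23)); print(r.sense())
E
```

```text
shift cm [-30.68 -19.94  13.13] turn deg [-0.    0.   87.75]
{'clock': 1.1, 'qpos': array([ 1.12761101e+00,  3.53012188e-01,  1.63341926e+00,  3.31414441e-06,
        1.15518545e+00, -2.41307393e-03]), 'qvel': array([-0.0012606 ,  0.00193149,  0.00125362, -0.00047074,  0.00174774,
       -0.00136887]), 'joint_efforts': array([ 7.91121456e-04, -6.05192041e+01, -3.42429829e+01, -1.81442038e-04,
        1.17785799e-03,  1.29507140e-05]), 'eef_pos': array([266.65309333, 565.25652599, 231.265094  ]), 'tcp_rot': array([-3.14156842e+00, -3.09047613e-06,  2.70081907e+00]), 'contact_force': array([0.5635792 , 0.35865347, 0.26732024]), 'wrist_torque': array([-0.04264896, -0.00751803,  0.01980774]), 'opening': 1.0009115154743224}
```

Call:
move_arm:
  increments:
    - {"rz": 8, "tz": 1, "gripper": -0.1}
    - {"rz": 8, "tz": 1, "gripper": -0.1}
    - {"rz": 8, "tz": 1, "gripper": -0.1}
    - {"rz": 8, "tz": 1, "gripper": -0.1}
    - {"rz": 8, "tz": 1, "gripper": -0.1}
    - {"rz": 8, "tz": 1, "gripper": -0.1}
    - {"rz": 8, "tz": 1, "gripper": -0.1}
    - {"rz": 8, "tz": 1, "gripper": -0.1}
    - {"rz": 8, "tz": 1, "gripper": -0.1}
    - {"rz": 8, "tz": 1, "gripper": -0.1}
    - {"rz": 7.8, "tz": 1, "gripper": -0.1}
  squeeze: 40

```text
invalid input
```

Call:
move_arm:
  increments:
    - {"tx": 0, "ty": 0, "tz": 1, "rx": 0, "ry": 0, "rz": 8, "gripper": -0.1}
  squeeze: 40

```text
clock: 1.2
eef_pos: [267.0, 566.0, 222.5]
tcp_rot: [3.139, -0.0, 2.56]
contact_force: [-0.6, -0.2, 0.5]
opening: 0.856
```

Call:
move_arm:
  increments:
    - {"tx": 0, "ty": 0, "tz": 1, "rx": 0, "ry": 0, "rz": 8, "gripper": -0.1}
    - {"tx": 0, "ty": 0, "tz": 1, "rx": 0, "ry": 0, "rz": 8, "gripper": -0.1}
    - {"tx": 0, "ty": 0, "tz": 1, "rx": 0, "ry": 0, "rz": 8, "gripper": -0.1}
    - {"tx": 0, "ty": 0, "tz": 1, "rx": 0, "ry": 0, "rz": 8, "gripper": -0.1}
    - {"tx": 0, "ty": 0, "tz": 1, "rx": 0, "ry": 0, "rz": 8, "gripper": -0.1}
    - {"tx": 0, "ty": 0, "tz": 1, "rx": 0, "ry": 0, "rz": 8, "gripper": -0.1}
    - {"tx": 0, "ty": 0, "tz": 1, "rx": 0, "ry": 0, "rz": 8, "gripper": -0.1}
    - {"tx": 0, "ty": 0, "tz": 1, "rx": 0, "ry": 0, "rz": 8, "gripper": -0.1}
    - {"tx": 0, "ty": 0, "tz": 1, "rx": 0, "ry": 0, "rz": 8, "gripper": -0.1}
    - {"tx": 0, "ty": 0, "tz": 1, "rx": 0, "ry": 0, "rz": 7.7, "gripper": -0.1}
    - {"tx": 0, "ty": 0, "tz": 0, "rx": 0, "ry": 0, "rz": 0, "gripper": -0.1}
  squeeze: 40

```text
clock: 2.3
eef_pos: [266.2, 564.4, 120.0]
tcp_rot: [-3.142, 0.002, 1.168]
contact_force: [-0.7, 0.2, -0.0]
opening: 0.446
```

```bash
python3 - <<'E'
from h import *
plan([459,254,100],down(-23)); print(r.sense()['opening'],r.sense()['clock'])
E
```

```text
shift cm [-21.    29.9    2.04] turn deg [-0.01  0.13 -0.07]
0.44649043180794246 2.3
```

Call:
move_arm:
  increments:
    - {"tx": -1.75, "ty": 2.5, "tz": 0, "rx": 0, "ry": 0, "rz": 0, "gripper": -0.1}
    - {"tx": -1.75, "ty": 2.5, "tz": 0, "rx": 0, "ry": 0, "rz": 0, "gripper": -0.1}
    - {"tx": -1.75, "ty": 2.5, "tz": 0, "rx": 0, "ry": 0, "rz": 0, "gripper": -0.1}
    - {"tx": -1.75, "ty": 2.5, "tz": 0, "rx": 0, "ry": 0, "rz": 0, "gripper": -0.1}
    - {"tx": -1.75, "ty": 2.5, "tz": 0, "rx": 0, "ry": 0, "rz": 0, "gripper": -0.1}
    - {"tx": -1.75, "ty": 2.5, "tz": 0, "rx": 0, "ry": 0, "rz": 0, "gripper": -0.1}
    - {"tx": -1.75, "ty": 2.5, "tz": 0, "rx": 0, "ry": 0, "rz": 0, "gripper": -0.1}
    - {"tx": -1.75, "ty": 2.5, "tz": 0, "rx": 0, "ry": 0, "rz": 0, "gripper": -0.1}
    - {"tx": -1.75, "ty": 2.5, "tz": 0, "rx": 0, "ry": 0, "rz": 0, "gripper": -0.1}
    - {"tx": -1.75, "ty": 2.5, "tz": 0, "rx": 0, "ry": 0, "rz": 0, "gripper": -0.1}
    - {"tx": -1.75, "ty": 2.5, "tz": 0, "rx": 0, "ry": 0, "rz": 0, "gripper": -0.1}
    - {"tx": -1.75, "ty": 2.4, "tz": 0, "rx": 0, "ry": 0, "rz": 0, "gripper": -0.1}
  squeeze: 40

```text
clock: 3.5
eef_pos: [461.1, 254.4, 122.0]
tcp_rot: [3.141, -0.001, 1.175]
contact_force: [0.7, -0.1, -0.6]
opening: 0.449
```

Call:
move_arm:
  increments:
    - {"tx": 0, "ty": 0, "tz": 2, "rx": 0, "ry": 0, "rz": 0, "gripper": -0.1}
    - {"tx": 0, "ty": 0, "tz": 2, "rx": 0, "ry": 0, "rz": 0, "gripper": -0.1}
    - {"tx": 0, "ty": 0, "tz": 2, "rx": 0, "ry": 0, "rz": 0, "gripper": -0.1}
    - {"tx": 0, "ty": 0, "tz": 0, "rx": 0, "ry": 0, "rz": 0, "gripper": -0.1}
    - {"tx": 0, "ty": 0, "tz": 0, "rx": 0, "ry": 0, "rz": 0, "gripper": -0.1}
  squeeze: 40

```text
clock: 4.0
eef_pos: [460.2, 255.4, 61.8]
tcp_rot: [-3.142, 0.0, 1.173]
contact_force: [-0.3, 0.4, 0.2]
opening: 0.448
```

```bash
python3 - <<'E'
from h import *
plan([459,254,3],down(-23)); s=r.sense();print(s['opening'],s['clock'],s['eef_pos'],s['qpos'])
for cam in('top','side'):
    I,D=r.grab_frame(cam); u,v=map(int,proj(cam,[459,254,20])); cv2.imwrite(f'pics/{cam}1.png',cv2.resize(I[v-40:v+40,u-50:u+50,::-1],None,fx=4,fy=4))
cv2.imwrite('pics/c1.png',np.hstack([cv2.imread(f'pics/{c}1.png') for c in('top','side')]))
E
```

```text
shift cm [-0.18 -0.06  5.88] turn deg [-0.01  0.01  0.18]
0.44770900796981666 4.0 [460.23313806 255.38922308  61.77477618] [ 5.03766178e-01  4.31750171e-01  1.97337600e+00 -2.03012788e-05
  7.36626202e-01  9.02070387e-01]
```

View pics/c1.png

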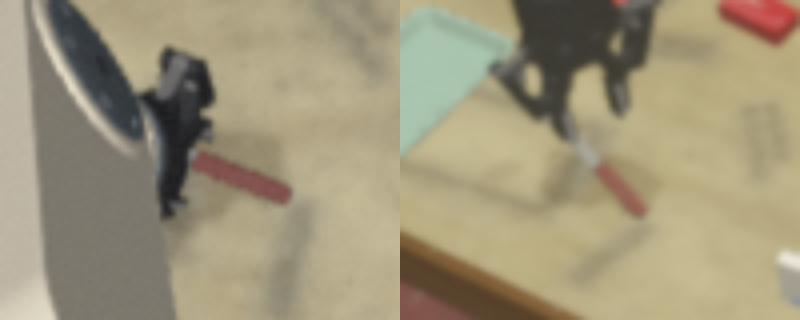

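The fingers straddle the spatula axis just at the handle start, so I'll shift 4 mm toward the handle, descend and grip.

Call:
move_arm:
  increments:
    - {"tx": -0.4, "ty": 0, "tz": 2, "rx": 0, "ry": 0, "rz": 0, "gripper": -0.1}
    - {"tx": 0, "ty": -0.1, "tz": 2, "rx": 0, "ry": 0, "rz": 0, "gripper": -0.1}
    - {"tx": 0, "ty": 0, "tz": 1.2, "rx": 0, "ry": 0, "rz": 0, "gripper": -0.1}
    - {"tx": 0, "ty": 0, "tz": 0.8, "rx": 0, "ry": 0, "rz": 0, "gripper": -0.1}
    - {"tx": 0, "ty": 0, "tz": 0, "rx": 0, "ry": 0, "rz": 0, "gripper": -0.1}
    - {"tx": 0, "ty": 0, "tz": 0, "rx": 0, "ry": 0, "rz": 0, "gripper": -1}
    - {"tx": 0, "ty": 0, "tz": 0, "rx": 0, "ry": 0, "rz": 0, "gripper": -1}
    - {"tx": 0, "ty": 0, "tz": 0, "rx": 0, "ry": 0, "rz": 0, "gripper": -1}
    - {"tx": 0, "ty": 0, "tz": 0, "rx": 0, "ry": 0, "rz": 0, "gripper": -1}
    - {"tx": 0, "ty": 0, "tz": 0, "rx": 0, "ry": 0, "rz": 0, "gripper": -1}
    - {"tx": 0, "ty": 0, "tz": 0, "rx": 0, "ry": 0, "rz": 0, "gripper": -1}
  squeeze: 40

```text
clock: 5.2
eef_pos: [458.2, 252.3, 2.2]
tcp_rot: [3.141, -0.001, 1.17]
contact_force: [-1.7, -0.2, 6.0]
opening: 0.141
```

Call:
move_arm:
  increments:
    - {"tx": 0, "ty": 0, "tz": -0.5, "rx": 0, "ry": 0, "rz": 0, "gripper": -1}
    - {"tx": 0, "ty": 0, "tz": -1.5, "rx": 0, "ry": 0, "rz": 0, "gripper": -1}
    - {"tx": 0, "ty": 0, "tz": -2, "rx": 0, "ry": 0, "rz": 0, "gripper": -1}
    - {"tx": 0, "ty": 0, "tz": -2, "rx": 0, "ry": 0, "rz": -4, "gripper": -1}
    - {"tx": 0, "ty": 0, "tz": -2, "rx": 0, "ry": 0, "rz": -4, "gripper": -1}
    - {"tx": 0, "ty": 0, "tz": -1, "rx": 0, "ry": 0, "rz": -4, "gripper": -1}
    - {"tx": 0, "ty": 0, "tz": 0, "rx": 0, "ry": 0, "rz": -4, "gripper": -1}
    - {"tx": 0, "ty": 0, "tz": 0, "rx": 0, "ry": 0, "rz": -4, "gripper": -1}
    - {"tx": 0, "ty": 0, "tz": 0, "rx": 0, "ry": 0, "rz": -4, "gripper": -1}
    - {"tx": 0, "ty": 0, "tz": 0, "rx": 0, "ry": 0, "rz": -4, "gripper": -1}
    - {"tx": 0, "ty": 0, "tz": 0, "rx": 0, "ry": 0, "rz": 0, "gripper": -1}
    - {"tx": 0, "ty": 0, "tz": 0, "rx": 0, "ry": 0, "rz": 0, "gripper": -1}
  squeeze: 40

```text
clock: 6.4
eef_pos: [457.6, 252.0, 91.5]
tcp_rot: [3.141, -0.0, 1.657]
contact_force: [-1.0, 0.6, 0.1]
opening: 0.138
```

```bash
python3 - <<'E'
from h import *
s=r.sense();p=s['eef_pos'];print(s['opening'],s['clock'],p,s['tcp_rot'])
out=[]
for cam in('top','side'):
    I,D=r.grab_frame(cam);W=cloud(cam,D); u,v=map(int,proj(cam,p)); cv2.imwrite(f'pics/{cam}2.png',cv2.resize(I[v-50:v+50,u-50:u+50,::-1],None,fx=4,fy=4));out.append(cv2.imread(f'pics/{cam}2.png'))
    C=I.astype(int);d=np.linalg.norm(W-p,axis=2)
    h=(C[...,0]>C[...,1]+25)&(d<110)&(D>0)&(W[...,2]>60)&(abs(W[...,0]-p[0])<40)
    x=W[h];m=x.mean(0);_,_,V=np.linalg.svd(x-m);t=(x-m)@V[0]
    print(cam,h.sum(),m,V[0],'ends',(m+V[0]*t.min()).round(1),(m+V[0]*t.max()).round(1))
    for o in r.cut_out('spatula',cam)[:1]:
        x=W[o['mask']&(D>0)];x=x[x[:,2]>50];print(o['confidence'],len(x),x.min(0).round(),x.max(0).round())
cv2.imwrite('pics/c2.png',np.hstack(out))
plan([496.2+2.5,-52.7-30,100],down(4.8))
E
```

```text
0.13765552958435123 6.4 [457.57714476 251.96125991  91.53098659] [ 3.14143690e+00 -5.40322005e-05  1.65681418e+00]
top 108 [458.39809883 222.70701412  98.40545598] [-0.08443499  0.995577    0.04119675] ends [460.5 198.   97.4] [456.3 247.9  99.4]
0.69 109 [454. 197.  86.] [468. 248. 102.]
side 52 [458.33667732 221.081003    98.20865046] [-0.01779914  0.99979566 -0.00958274] ends [458.7 198.6  98.4] [457.8 250.7  97.9]
0.67 96 [440. 198.  88.] [465. 372. 102.]
shift cm [-33.7    1.18  -0.87] turn deg [0.   0.   0.19]
```

View pics/c2.png

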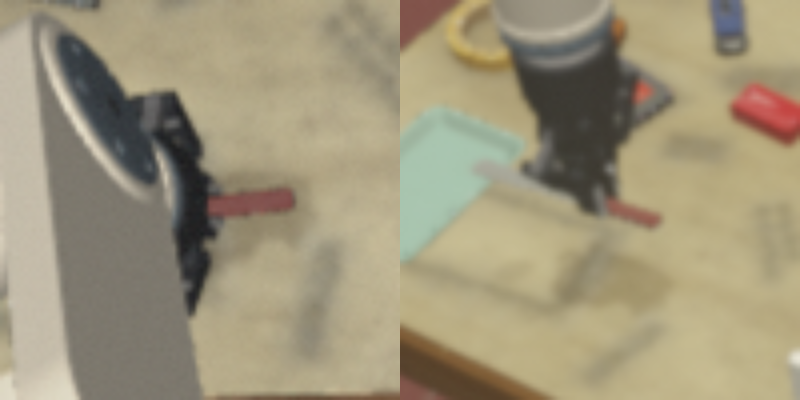

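The spatula is held level along y, with the handle end at y≈197 and the blade end at y≈372. The grip is therefore 33–34 mm from the middle. Next I'll carry it over the drawer.

Call:
move_arm:
  increments:
    - {"tx": -1.5, "ty": 0.1, "tz": 0, "rx": 0, "ry": 0, "rz": 0, "gripper": -1}
    - {"tx": -3, "ty": 0.1, "tz": 0, "rx": 0, "ry": 0, "rz": 0, "gripper": -1}
    - {"tx": -3.2, "ty": 0.1, "tz": 0, "rx": 0, "ry": 0, "rz": 0, "gripper": -1}
    - {"tx": -3.2, "ty": 0.1, "tz": 0, "rx": 0, "ry": 0, "rz": 0, "gripper": -1}
    - {"tx": -3.2, "ty": 0.1, "tz": 0, "rx": 0, "ry": 0, "rz": 0, "gripper": -1}
    - {"tx": -3.2, "ty": 0.1, "tz": 0, "rx": 0, "ry": 0, "rz": 0, "gripper": -1}
    - {"tx": -3.2, "ty": 0.1, "tz": 0, "rx": 0, "ry": 0, "rz": 0, "gripper": -1}
    - {"tx": -3.2, "ty": 0.1, "tz": 0, "rx": 0, "ry": 0, "rz": 0, "gripper": -1}
    - {"tx": -3.2, "ty": 0.1, "tz": 0, "rx": 0, "ry": 0, "rz": 0, "gripper": -1}
    - {"tx": -3.2, "ty": 0.1, "tz": 0, "rx": 0, "ry": 0, "rz": 0, "gripper": -1}
    - {"tx": -2.5, "ty": 0.1, "tz": 0, "rx": 0, "ry": 0, "rz": 0, "gripper": -1}
    - {"tx": -1.4, "ty": 0.1, "tz": 0, "rx": 0, "ry": 0, "rz": 0, "gripper": -1}
  squeeze: 40

```text
clock: 7.8
eef_pos: [499.2, -88.0, 91.3]
tcp_rot: [-3.142, 0.0, 1.657]
contact_force: [0.1, -0.3, -0.4]
opening: 0.141
```

Call:
move_arm:
  increments:
    - {"tx": 0, "ty": 0, "tz": 1, "rx": 0, "ry": 0, "rz": 0, "gripper": -1}
    - {"tx": 0, "ty": 0, "tz": 1, "rx": 0, "ry": 0, "rz": 0, "gripper": -1}
    - {"tx": 0, "ty": 0, "tz": 0, "rx": 0, "ry": 0, "rz": 0, "gripper": -1}
    - {"tx": 0, "ty": 0, "tz": 0, "rx": 0, "ry": 0, "rz": 0, "gripper": -1}
  squeeze: 40

```text
clock: 8.2
eef_pos: [498.8, -84.7, 70.6]
tcp_rot: [-3.14, -0.001, 1.66]
contact_force: [-0.4, 0.1, -0.5]
opening: 0.138
```

```bash
python3 - <<'E'
from h import *
s=r.sense();p=s['eef_pos'];print(s['opening'],s['clock'],p,s['tcp_rot'])
out=[];th=np.radians(4.8);S=np.array([[np.cos(th),-np.sin(th)],[np.sin(th),np.cos(th)]])
for cam in('top','side'):
    I,D=r.grab_frame(cam);W=cloud(cam,D); u,v=map(int,proj(cam,p)); cv2.imwrite(f'pics/{cam}3.png',cv2.resize(I[v-50:v+50,u-50:u+50,::-1],None,fx=4,fy=4));out.append(cv2.imread(f'pics/{cam}3.png'))
    for o in r.cut_out('spatula',cam)[:1]:
        x=W[o['mask']&(D>0)];x=x[x[:,2]>45];q=np.c_[x[:,:2]@S,x[:,2]];print(cam,o['confidence'],len(x),q.min(0).round(1),q.max(0).round(1))
cv2.imwrite('pics/c3.png',np.hstack(out))
plan([499,-86.1,14],down(4.8))
E
```

```text
0.13774268353762353 8.2 [498.7835395  -84.66171127  70.60372074] [-3.13995446e+00 -5.31048570e-04  1.66000033e+00]
top 0.52 143 [479.4 -60.   64.8] [497.2  -6.   74. ]
shift cm [-0.09 -0.07  5.75] turn deg [0.02 0.   0.29]
```

View pics/c3.png

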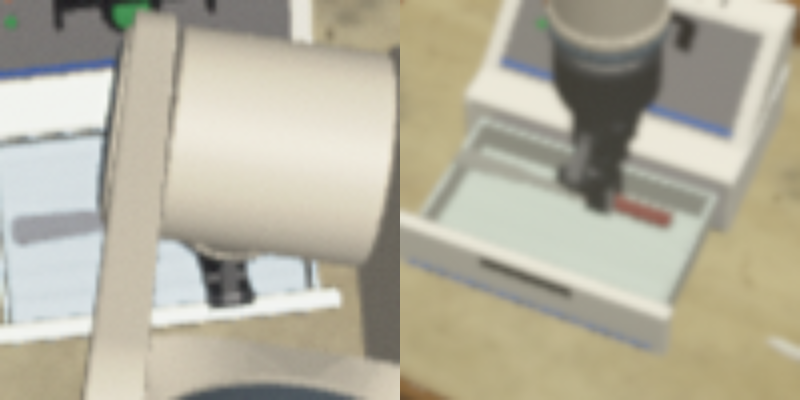

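The blade tip is at y' = -6 and the ideal is -5.5, so it is centred in the drawer. Now I'll lower and release it.

Call:
move_arm:
  increments:
    - {"tx": 0, "ty": 0, "tz": 1.5, "rx": 0, "ry": 0, "rz": 0, "gripper": -1}
    - {"tx": 0, "ty": 0, "tz": 1.5, "rx": 0, "ry": 0, "rz": 0, "gripper": -1}
    - {"tx": 0, "ty": 0, "tz": 1.5, "rx": 0, "ry": 0, "rz": 0, "gripper": -1}
    - {"tx": 0, "ty": 0, "tz": 0.8, "rx": 0, "ry": 0, "rz": 0, "gripper": -1}
    - {"tx": 0, "ty": 0, "tz": 0.4, "rx": 0, "ry": 0, "rz": 0, "gripper": -1}
    - {"tx": 0, "ty": 0, "tz": 0, "rx": 0, "ry": 0, "rz": 0, "gripper": -1}
    - {"tx": 0, "ty": 0, "tz": 0, "rx": 0, "ry": 0, "rz": 0, "gripper": -1}
  squeeze: 40

```text
clock: 9.1
eef_pos: [499.8, -85.7, 14.7]
tcp_rot: [3.141, 0.0, 1.659]
contact_force: [-1.1, -0.5, 0.6]
opening: 0.139
```

Call:
move_arm:
  increments:
    - {"tx": 0, "ty": 0, "tz": 0.1, "rx": 0, "ry": 0, "rz": 0, "gripper": -1}
    - {"tx": 0, "ty": 0, "tz": 0, "rx": 0, "ry": 0, "rz": 0, "gripper": -0.4}
    - {"tx": 0, "ty": 0, "tz": 0, "rx": 0, "ry": 0, "rz": 0, "gripper": -0.2}
    - {"tx": 0, "ty": 0, "tz": 0, "rx": 0, "ry": 0, "rz": 0, "gripper": -0.2}
    - {"tx": 0, "ty": 0, "tz": 0, "rx": 0, "ry": 0, "rz": 0, "gripper": -0.2}
    - {"tx": 0, "ty": 0, "tz": -1, "rx": 0, "ry": 0, "rz": 0, "gripper": -0.2}
    - {"tx": 0, "ty": 0, "tz": -2, "rx": 0, "ry": 0, "rz": 0, "gripper": -0.2}
    - {"tx": 0, "ty": 0, "tz": -2, "rx": 0, "ry": 0, "rz": 0, "gripper": -0.2}
    - {"tx": 0, "ty": 0, "tz": -2.5, "rx": 0, "ry": 0, "rz": 0, "gripper": -0.2}
    - {"tx": 0, "ty": 0, "tz": -2, "rx": 0, "ry": 0, "rz": 0, "gripper": -0.2}
  squeeze: 40

```text
clock: 10.1
eef_pos: [499.7, -85.7, 110.2]
tcp_rot: [3.141, 0.0, 1.659]
contact_force: [0.9, -0.7, 0.5]
opening: 0.396
```

Call:
move_arm:
  increments:
    - {"tx": 0.5, "ty": -1.5, "tz": 0, "rx": 0, "ry": 0, "rz": 0, "gripper": -1}
    - {"tx": 0.7, "ty": -2.3, "tz": 0, "rx": 0, "ry": 0, "rz": 0, "gripper": -1}
    - {"tx": 0.7, "ty": -2.3, "tz": 0, "rx": 0, "ry": 0, "rz": 0, "gripper": -1}
    - {"tx": 0.7, "ty": -2.3, "tz": 0, "rx": 0, "ry": 0, "rz": 0, "gripper": -1}
    - {"tx": 0.7, "ty": -2.2, "tz": 0, "rx": 0, "ry": 0, "rz": 0, "gripper": -1}
    - {"tx": 0, "ty": 0, "tz": 0, "rx": 0, "ry": 0, "rz": 0, "gripper": -1}
    - {"tx": 0, "ty": 0, "tz": 0, "rx": 0, "ry": 0, "rz": 0, "gripper": -1}
  squeeze: 40

```text
clock: 10.8
eef_pos: [391.4, -62.2, 109.0]
tcp_rot: [3.14, 0.0, 1.659]
contact_force: [0.5, -0.6, 0.1]
opening: -0.003
```

```bash
python3 - <<'E'
from h import *
s=r.sense();p=s['eef_pos'];print(s['opening'],s['clock'],p,s['tcp_rot'])
out=[];th=np.radians(4.8);S=np.array([[np.cos(th),-np.sin(th)],[np.sin(th),np.cos(th)]])
for cam in('top','side'):
    I,D=r.grab_frame(cam);W=cloud(cam,D); u,v=map(int,proj(cam,[490,-52,20])); cv2.imwrite(f'pics/{cam}4.png',cv2.resize(I[v-50:v+50,u-50:u+50,::-1],None,fx=4,fy=4));out.append(cv2.imread(f'pics/{cam}4.png'))
    for o in r.cut_out('spatula',cam)[:1]:
        x=W[o['mask']&(D>0)];q=np.c_[x[:,:2]@S,x[:,2]];print(cam,o['confidence'],len(x),np.percentile(q,[1,50,99],axis=0).round(1))
cv2.imwrite('pics/c4.png',np.hstack(out))
plan([391.5,-61.5,28],down(4.8))
E
```

```text
-0.003497019377384454 10.8 [391.41126062 -62.15166478 109.00205408] [3.14010068e+00 3.80853943e-04 1.65892026e+00]
top 0.76 380 [[ 480.2 -177.6    8.5]
 [ 489.7  -78.7   14.2]
 [ 500.1   -6.9   23.3]]
side 0.44 138 [[ 481.3 -176.     9.8]
 [ 488.6 -120.1   17. ]
 [ 497.1  -61.8   23.2]]
shift cm [ 0.08 -0.05  8.05] turn deg [0.05 0.01 0.25]
```

View pics/c4.png

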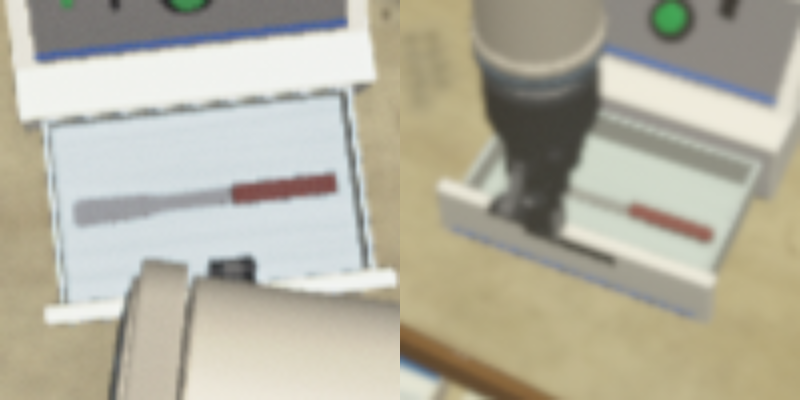

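The spatula lies flat inside the drawer: the top view shows it from about (75,212) to (335,185), clear of the walls. Now the push.

Call:
move_arm:
  increments:
    - {"tx": 0, "ty": 0, "tz": 2, "rx": 0, "ry": 0, "rz": 0, "gripper": -1}
    - {"tx": 0, "ty": 0, "tz": 2.5, "rx": 0, "ry": 0, "rz": 0, "gripper": -1}
    - {"tx": 0, "ty": 0, "tz": 2.5, "rx": 0, "ry": 0, "rz": 0, "gripper": -1}
    - {"tx": 0, "ty": 0, "tz": 1, "rx": 0, "ry": 0, "rz": 0, "gripper": -1}
    - {"tx": 0, "ty": 0, "tz": 0, "rx": 0, "ry": 0, "rz": 0, "gripper": -1}
    - {"tx": 0, "ty": 0.5, "tz": 0, "rx": 0, "ry": 0, "rz": 0, "gripper": -1}
    - {"tx": 0, "ty": 0.5, "tz": 0, "rx": 0, "ry": 0, "rz": 0, "gripper": -1}
    - {"tx": 0, "ty": 0.5, "tz": 0, "rx": 0, "ry": 0, "rz": 0, "gripper": -1}
    - {"tx": 0, "ty": 0.5, "tz": 0, "rx": 0, "ry": 0, "rz": 0, "gripper": -1}
    - {"tx": 0, "ty": 0.5, "tz": 0, "rx": 0, "ry": 0, "rz": 0, "gripper": -1}
  squeeze: 40

```text
clock: 12.0
eef_pos: [416.3, -59.9, 28.6]
tcp_rot: [3.141, 0.0, 1.659]
contact_force: [-2.4, -1.2, 0.7]
opening: 0.002
```

Call:
move_arm:
  increments:
    - {"tx": 0, "ty": 0.7, "tz": 0, "rx": 0, "ry": 0, "rz": 0, "gripper": -1}
    - {"tx": 0, "ty": 0.8, "tz": 0, "rx": 0, "ry": 0, "rz": 0, "gripper": -1}
    - {"tx": 0, "ty": 0.8, "tz": 0, "rx": 0, "ry": 0, "rz": 0, "gripper": -1}
    - {"tx": 0, "ty": 0.8, "tz": 0, "rx": 0, "ry": 0, "rz": 0, "gripper": -1}
    - {"tx": 0, "ty": 0.8, "tz": 0, "rx": 0, "ry": 0, "rz": 0, "gripper": -1}
    - {"tx": 0, "ty": 0.8, "tz": 0, "rx": 0, "ry": 0, "rz": 0, "gripper": -1}
    - {"tx": 0, "ty": 0.8, "tz": 0, "rx": 0, "ry": 0, "rz": 0, "gripper": -1}
    - {"tx": 0, "ty": 0.8, "tz": 0, "rx": 0, "ry": 0, "rz": 0, "gripper": -1}
    - {"tx": 0, "ty": 0.8, "tz": 0, "rx": 0, "ry": 0, "rz": 0, "gripper": -1}
    - {"tx": 0, "ty": 0.8, "tz": 0, "rx": 0, "ry": 0, "rz": 0, "gripper": -1}
    - {"tx": 0, "ty": 0.8, "tz": 0, "rx": 0, "ry": 0, "rz": 0, "gripper": -1}
    - {"tx": 0, "ty": 0.8, "tz": 0, "rx": 0, "ry": 0, "rz": 0, "gripper": -1}
  squeeze: 40

```text
clock: 13.2
eef_pos: [511.1, -51.5, 28.2]
tcp_rot: [-3.141, -0.0, 1.659]
contact_force: [-0.7, -1.6, -0.2]
opening: 0.005
```

Call:
move_arm:
  increments:
    - {"tx": 0, "ty": 0.5, "tz": 0, "rx": 0, "ry": 0, "rz": 0, "gripper": -1}
    - {"tx": 0, "ty": 0.5, "tz": 0, "rx": 0, "ry": 0, "rz": 0, "gripper": -1}
    - {"tx": 0, "ty": 0.4, "tz": 0, "rx": 0, "ry": 0, "rz": 0, "gripper": -1}
    - {"tx": 0, "ty": 0.3, "tz": 0, "rx": 0, "ry": 0, "rz": 0, "gripper": -1}
    - {"tx": 0, "ty": 0.3, "tz": 0, "rx": 0, "ry": 0, "rz": 0, "gripper": -1}
  squeeze: 40

```text
clock: 13.7
eef_pos: [529.9, -49.8, 28.2]
tcp_rot: [-3.14, -0.0, 1.659]
contact_force: [-12.9, -4.5, 8.0]
opening: 0.001
```

Call:
move_arm:
  increments:
    - {"tx": 0, "ty": 0.2, "tz": 0, "rx": 0, "ry": 0, "rz": 0, "gripper": -1}
    - {"tx": 0, "ty": 0.2, "tz": 0, "rx": 0, "ry": 0, "rz": 0, "gripper": -1}
    - {"tx": 0, "ty": 0.2, "tz": 0, "rx": 0, "ry": 0, "rz": 0, "gripper": -1}
  squeeze: 40

```text
clock: 14.0
eef_pos: [529.8, -49.4, 27.4]
tcp_rot: [-3.129, -0.001, 1.659]
contact_force: [-26.6, -7.1, 20.8]
opening: -0.002
```

Call:
move_arm:
  increments:
    - {"tx": 0, "ty": -0.8, "tz": 0, "rx": 0, "ry": 0, "rz": 0, "gripper": -1}
    - {"tx": 0, "ty": 0, "tz": 0, "rx": 0, "ry": 0, "rz": 0, "gripper": -1}
  squeeze: 40

```text
clock: 14.2
eef_pos: [527.9, -49.9, 28.3]
tcp_rot: [-3.142, -0.0, 1.659]
contact_force: [0.1, 0.0, -0.4]
opening: -0.001
```

```bash
python3 - <<'E'
from h import *
s=r.sense();p=s['eef_pos'];print(s['contact_force'],p)
out=[];th=np.radians(4.8);S=np.array([[np.cos(th),-np.sin(th)],[np.sin(th),np.cos(th)]])
for cam in('top','side'):
    I,D=r.grab_frame(cam);W=cloud(cam,D); u,v=map(int,proj(cam,[540,-52,60])); cv2.imwrite(f'pics/{cam}5.png',cv2.resize(I[v-50:v+50,u-50:u+50,::-1],None,fx=4,fy=4));out.append(cv2.imread(f'pics/{cam}5.png'))
    Q=W.copy();Q[...,:2]=W[...,:2]@S
    for y in(-190,-150,-20,5):
        print(cam,y,end=': ')
        for x in range(510,580,4):
            m=(abs(Q[...,0]-x)<2.5)&(abs(Q[...,1]-y)<8)&(D>0); print(x,np.median(Q[m][:,2]).round() if m.any() else '-',end=' ')
        print()
cv2.imwrite('pics/c5.png',np.hstack(out))
E
```

```text
[ 0.09435901  0.03847683 -0.37633201] [527.89942814 -49.92443219  28.27379316]
top -190: 510 - 514 - 518 - 522 - 526 - 530 - 534 - 538 - 542 - 546 - 550 - 554 - 558 - 562 - 566 - 570 - 574 - 578 - 
top -150: 510 448.0 514 442.0 518 437.0 522 432.0 526 428.0 530 423.0 534 418.0 538 413.0 542 408.0 546 403.0 550 397.0 554 392.0 558 380.0 562 - 566 - 570 - 574 - 578 - 
top -20: 510 - 514 - 518 390.0 522 393.0 526 - 530 - 534 - 538 - 542 - 546 56.0 550 66.0 554 66.0 558 67.0 562 67.0 566 68.0 570 67.0 574 68.0 578 68.0 
top 5: 510 1.0 514 0.0 518 -0.0 522 0.0 526 -0.0 530 -1.0 534 1.0 538 44.0 542 59.0 546 58.0 550 65.0 554 68.0 558 67.0 562 68.0 566 69.0 570 69.0 574 67.0 578 67.0 
side -190: 510 -1.0 514 1.0 518 1.0 522 2.0 526 1.0 530 2.0 534 30.0 538 35.0 542 57.0 546 64.0 550 67.0 554 69.0 558 71.0 562 68.0 566 69.0 570 69.0 574 68.0 578 68.0 
side -150: 510 411.0 514 413.0 518 416.0 522 208.0 526 1.0 530 1.0 534 26.0 538 34.0 542 9.0 546 59.0 550 67.0 554 68.0 558 69.0 562 69.0 566 69.0 570 69.0 574 69.0 578 70.0 
side -20: 510 2.0 514 3.0 518 -1.0 522 2.0 526 1.0 530 2.0 534 29.0 538 30.0 542 53.0 546 65.0 550 67.0 554 68.0 558 69.0 562 68.0 566 67.0 570 68.0 574 68.0 578 70.0 
side 5: 510 1.0 514 1.0 518 1.0 522 1.0 526 2.0 530 0.0 534 29.0 538 33.0 542 30.0 546 57.0 550 68.0 554 70.0 558 70.0 562 69.0 566 66.0 570 68.0 574 67.0 578 68.0
```

View pics/c5.png

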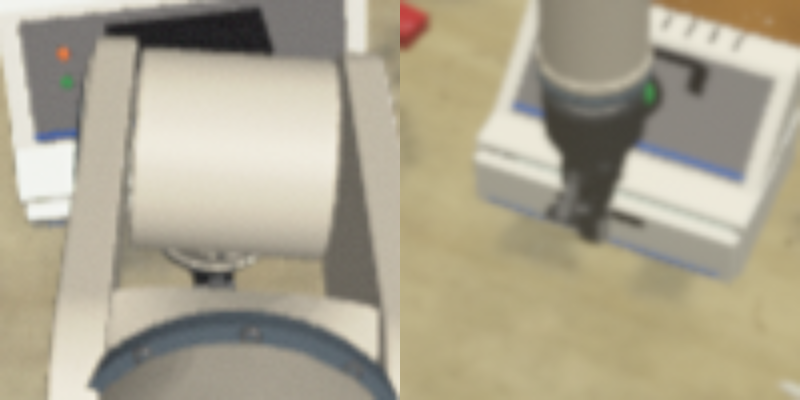

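Call:
move_arm:
  increments:
    - {"tx": 0, "ty": -2, "tz": 0, "rx": 0, "ry": 0, "rz": 0, "gripper": -1}
    - {"tx": 0, "ty": -3, "tz": 0, "rx": 0, "ry": 0, "rz": 0, "gripper": -1}
    - {"tx": 0, "ty": -3, "tz": -2, "rx": 0, "ry": 0, "rz": 0, "gripper": -1}
    - {"tx": 0, "ty": -3, "tz": -3, "rx": 0, "ry": 0, "rz": 0, "gripper": -1}
    - {"tx": 0, "ty": -3, "tz": -3, "rx": 0, "ry": 0, "rz": 0, "gripper": -1}
    - {"tx": 0, "ty": -2, "tz": -3, "rx": 0, "ry": 0, "rz": 0, "gripper": -1}
    - {"tx": 0, "ty": 0, "tz": -3, "rx": 0, "ry": 0, "rz": 0, "gripper": -1}
    - {"tx": 0, "ty": 0, "tz": -2, "rx": 0, "ry": 0, "rz": 0, "gripper": -1}
    - {"tx": 0, "ty": 0, "tz": 0, "rx": 0, "ry": 0, "rz": 0, "gripper": -1}
  squeeze: 40

```text
clock: 15.2
eef_pos: [371.7, -64.4, 191.3]
tcp_rot: [3.135, 0.002, 1.659]
contact_force: [0.6, -0.3, -0.4]
opening: -0.005
```

```bash
python3 - <<'E'
from h import *
s=r.sense();p=s['eef_pos'];print(s['clock'],p,s['tcp_rot'])
out=[];th=np.radians(4.8);S=np.array([[np.cos(th),-np.sin(th)],[np.sin(th),np.cos(th)]])
for cam in('top','side'):
    I,D=r.grab_frame(cam);W=cloud(cam,D);C=I.astype(int); u,v=map(int,proj(cam,[570,-52,60])); cv2.imwrite(f'pics/{cam}6.png',cv2.resize(I[v-50:v+50,u-50:u+50,::-1],None,fx=4,fy=4,interpolation=cv2.INTER_CUBIC));out.append(cv2.imread(f'pics/{cam}6.png'))
    Q=W.copy();Q[...,:2]=W[...,:2]@S
    g=(C[...,1]>C[...,0]+25)&(C[...,1]>C[...,2]+10)&(D>0)&(abs(Q[...,0]-611)<25)&(abs(Q[...,1]+94)<25)&(Q[...,2]<135)
    if g.any(): print(cam,g.sum(),'green',np.median(Q[g],0).round(1),np.percentile(Q[g],[3,97],axis=0).round(1))
    for n in('start_button_top','drawer_front'):
        for o in r.place_of(n,cam)[:1]:
            v,u=o['location'];print(n,o['confidence'],u,v,'model at',np.round(proj(cam,np.r_[S@[610.8,-94.2],108.3]),1), 'shut front',np.round(proj(cam,np.r_[S@[540,-94],32]),1))
    f=(Q[...,2]>12)&(Q[...,2]<50)&(abs(Q[...,1]+94)<100)&(abs(Q[...,0]-540)<15);print('face',f.sum(),np.percentile(Q[f][:,0],[10,50,90]) if f.any() else '')
    f=(abs(Q[...,2]-58)<2.5)&(abs(Q[...,1]+94)<105)&(abs(Q[...,0]-545)<15);print('plate top',f.sum(),np.percentile(Q[f][:,0],[5,50,95]) if f.any() else '')
cv2.imwrite('pics/c6.png',np.hstack(out))
E
```

```text
15.2 [371.72921993 -64.4072377  191.28203371] [3.13460330e+00 1.72234960e-03 1.65881428e+00]
top 60 green [608.5 -95.3 108.2] [[ 602.3 -106.2   90.7]
 [ 614.7  -83.7  114.4]]
start_button_top 0.53 269.4 174.1 model at [270.3 172.3] shut front [272.6 204.3]
drawer_front 0.67 273.7 204.4 model at [270.3 172.3] shut front [272.6 204.3]
face 134 [536.12483612 536.62347861 537.03040775]
plate top 320 [537.12731553 542.41297345 547.67568095]
side 57 green [609.6 -94.5 110. ] [[ 601.4 -104.7   96.7]
 [ 624.7  -80.3  117. ]]
start_button_top 0.53 287.9 192.1 model at [285.1 192.1] shut front [276.1 223.4]
drawer_front 0.7 273.8 224.3 model at [285.1 192.1] shut front [276.1 223.4]
face 366 [534.50851731 536.38202261 538.25747311]
plate top 128 [534.50155917 540.35109487 546.35048705]
```

View pics/c6.png

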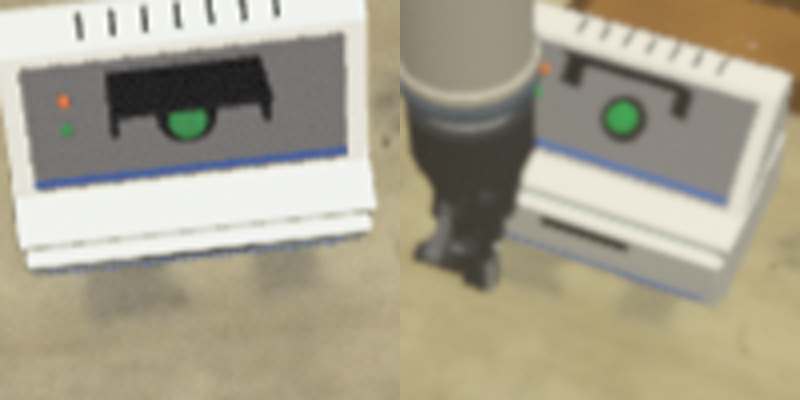

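The drawer looks shut: its face is at x'≈536.5, a 12 mm plate against the box front at about 550, and it stopped rigidly at 26 N. The button is visible under the hood at side crop (622,118). Now I'll tilt the tool.

Call:
move_arm:
  increments:
    - {"tx": 0, "ty": 0, "tz": -0.5, "rx": -8, "ry": 0, "rz": 0, "gripper": -1}
    - {"tx": 0, "ty": 0, "tz": 0, "rx": -8, "ry": 0, "rz": 0, "gripper": -1}
    - {"tx": 0, "ty": 0, "tz": 0, "rx": -8, "ry": 0, "rz": 0, "gripper": -1}
    - {"tx": 0, "ty": 0, "tz": 0, "rx": -8, "ry": 0, "rz": 0, "gripper": -1}
    - {"tx": 0, "ty": 0, "tz": 0, "rx": -8, "ry": 0, "rz": 0, "gripper": -1}
    - {"tx": 0, "ty": 0, "tz": 0, "rx": 0, "ry": 0, "rz": 0, "gripper": -1}
    - {"tx": 0, "ty": 0, "tz": 0, "rx": 0, "ry": 0, "rz": 0, "gripper": -1}
  squeeze: 40

```text
clock: 16.2
eef_pos: [369.5, -57.2, 191.8]
tcp_rot: [2.574, -0.021, 1.673]
contact_force: [0.6, -0.0, 0.0]
opening: -0.0
```

```bash
cat >> h.py <<'E'
th=np.radians(4.8);S=np.array([[np.cos(th),-np.sin(th)],[np.sin(th),np.cos(th)]])
B=np.r_[S@[610,-94.4],109]; a=np.radians(40)
ax=np.r_[S@[-np.sin(a),0],np.cos(a)]
def pressrot(): return down(4.8)*Ro.from_rotvec([-a,0,0])
E
python3 - <<'E'
from h import *
s=r.sense();print(s['eef_pos'],s['tcp_rot'],s['qpos'].round(2))
print(pressrot().apply([0,0,1]),-ax)
plan(B+65*ax,pressrot())
E
```

```text
[369.53387251 -57.24953896 191.77308527] [ 2.57370527 -0.02132119  1.67267363] [-0.42 -0.24  2.52  0.69  0.46 -1.08]
[ 0.64053326  0.05378708 -0.76604444] [ 0.64053326  0.05378708 -0.76604444]
shift cm [-1.08 15.49 13.77] turn deg [-7.47 -1.6   0.11]
```

```bash
python3 - <<'E'
from h import *
from scipy.optimize import least_squares
s=r.sense()
D=[([.3536,1.6341],[266.65,565.26,231.27],[0,0,-1]),([.43175,1.97338],[460.23,255.39,61.77],[0,0,-1]),(s['qpos'][1:3],s['eef_pos'],Ro.from_euler('xyz',s['tcp_rot']).apply([0,0,1]))]
def fk(x,q2,q3): L1,L2,ph,h,Lt,a0=x; return np.array([a0+L1*np.sin(q2)+L2*np.sin(q2+q3+ph),h+L1*np.cos(q2)+L2*np.cos(q2+q3+ph)])
def f(x):
    e=[]
    for q,p,z in D:
        w=np.array(p)-x[4]*np.array(z); e+=list(fk(x,*q)-[np.hypot(*w[:2]),w[2]])
    return np.r_[e,(x-x0)/50]
x0=np.array([364,390,-.2,364,270,0.])
o=least_squares(f,x0);x=o.x;print(x.round(2),o.fun[:6].round(1))
for st in(65,20,0):
    w=B+st*ax+x[4]*ax
    g=least_squares(lambda q:fk(x,*q)-[np.hypot(*w[:2]),w[2]],[0,2.]).x
    print(st,g, 'q5',np.pi-a-g.sum(), 'q1',np.arctan2(w[1],w[0]))
E
```

```text
[5.6463e+02 4.9826e+02 1.2000e-01 2.9303e+02 3.3842e+02 1.6000e-01] [-0.1  0.  -0.1  0.4  0.1 -0.4]
65 [0.19506354 2.29695828] q5 -0.048560874941068644 q1 -0.17917813697056262
20 [0.3088837  2.26115581] q5 -0.12657855546933705 q1 -0.15995599625867032
0 [0.35749017 2.24238931] q5 -0.1564185234353661 q1 -0.15227018597108788
```

Call:
move_arm:
  increments:
    - {"tx": -0.1, "ty": 1.0, "tz": 0.8, "rx": 0, "ry": 0, "rz": 0, "gripper": -1}
    - {"tx": -0.1, "ty": 1.0, "tz": 0.8, "rx": 0, "ry": 0, "rz": 0, "gripper": -1}
    - {"tx": -0.1, "ty": 1.0, "tz": 0.8, "rx": 0, "ry": 0, "rz": 0, "gripper": -1}
    - {"tx": -0.1, "ty": 1.0, "tz": 0.8, "rx": 0, "ry": 0, "rz": 0, "gripper": -1}
    - {"tx": -0.1, "ty": 1.0, "tz": 0.8, "rx": 0, "ry": 0, "rz": 0, "gripper": -1}
    - {"tx": -0.1, "ty": 1.0, "tz": 0.8, "rx": 0, "ry": 0, "rz": 0, "gripper": -1}
    - {"tx": -0.1, "ty": 1.0, "tz": 0.8, "rx": 0, "ry": 0, "rz": 0, "gripper": -1}
    - {"tx": -0.1, "ty": 1.0, "tz": 0.8, "rx": 0, "ry": 0, "rz": 0, "gripper": -1}
    - {"tx": 0, "ty": 0, "tz": 0, "rx": 0, "ry": 0, "rz": 0, "gripper": -1}
  squeeze: 40

```text
clock: 17.1
eef_pos: [473.7, -54.0, 181.5]
tcp_rot: [2.57, -0.02, 1.675]
contact_force: [-0.2, -0.7, 0.9]
opening: 0.004
```

```bash
python3 - <<'E'
from h import *
s=r.sense();print(s['clock'],s['eef_pos'],s['tcp_rot'],s['qpos'].round(2))
plan(B+65*ax,pressrot())
E
```

```text
17.1 [473.67212135 -54.03579946 181.51763636] [ 2.57043232 -0.02014069  1.67537491] [-0.27 -0.01  2.37  0.73  0.33 -1.01]
shift cm [-0.35  7.25  7.35] turn deg [-7.29 -1.64  0.28]
```

Call:
move_arm:
  increments:
    - {"tx": 0, "ty": 0.6, "tz": 0.6, "rx": -0.6, "ry": -0.2, "rz": 0, "gripper": -1}
    - {"tx": 0, "ty": 0.6, "tz": 0.6, "rx": -0.6, "ry": -0.2, "rz": 0, "gripper": -1}
    - {"tx": 0, "ty": 0.6, "tz": 0.6, "rx": -0.6, "ry": -0.1, "rz": 0, "gripper": -1}
    - {"tx": 0, "ty": 0.6, "tz": 0.6, "rx": -0.6, "ry": -0.2, "rz": 0, "gripper": -1}
    - {"tx": 0, "ty": 0.6, "tz": 0.6, "rx": -0.6, "ry": -0.1, "rz": 0, "gripper": -1}
    - {"tx": 0, "ty": 0.6, "tz": 0.6, "rx": -0.6, "ry": -0.1, "rz": 0, "gripper": -1}
    - {"tx": 0, "ty": 0.6, "tz": 0.6, "rx": -0.6, "ry": -0.2, "rz": 0, "gripper": -1}
    - {"tx": -0.1, "ty": 0.6, "tz": 0.6, "rx": -0.6, "ry": -0.1, "rz": 0, "gripper": -1}
    - {"tx": -0.1, "ty": 0.6, "tz": 0.6, "rx": -0.6, "ry": -0.2, "rz": 0, "gripper": -1}
    - {"tx": -0.1, "ty": 0.6, "tz": 0.6, "rx": -0.6, "ry": -0.1, "rz": 0, "gripper": -1}
    - {"tx": -0.1, "ty": 0.6, "tz": 0.6, "rx": -0.6, "ry": -0.1, "rz": 0, "gripper": -1}
    - {"tx": 0, "ty": 0.6, "tz": 0.6, "rx": -0.6, "ry": 0, "rz": 0, "gripper": -1}
  squeeze: 40

```text
clock: 18.3
eef_pos: [572.4, -48.3, 165.4]
tcp_rot: [2.445, 0.002, 1.659]
contact_force: [-0.3, 1.0, -0.2]
opening: 0.002
```

```bash
python3 - <<'E'
from h import *
s=r.sense();print(s['clock'],s['eef_pos'],s['tcp_rot'],s['qpos'].round(2))
plan(B+65*ax,pressrot())
E
```

```text
18.3 [572.3690666  -48.26866362 165.43337583] [2.44502986e+00 2.29268997e-03 1.65852637e+00] [-0.19  0.18  2.3   1.64  0.18 -1.86]
shift cm [ 0.16 -0.28  0.63] turn deg [-0.09 -0.04  0.26]
```

Call:
move_arm:
  increments:
    - {"tx": 0.1, "ty": -0.2, "tz": 0, "rx": 0, "ry": 0, "rz": 0, "gripper": -1}
    - {"tx": 0.1, "ty": -0.1, "tz": 0.5, "rx": 0, "ry": 0, "rz": 0, "gripper": -1}
    - {"tx": 0, "ty": 0, "tz": 0.8, "rx": 0, "ry": 0, "rz": 0, "gripper": -1}
    - {"tx": 0, "ty": 0, "tz": 0.8, "rx": 0, "ry": 0, "rz": 0, "gripper": -1}
    - {"tx": 0, "ty": 0, "tz": 0.8, "rx": 0, "ry": 0, "rz": 0, "gripper": -1}
    - {"tx": 0, "ty": 0, "tz": 0.8, "rx": 0, "ry": 0, "rz": 0, "gripper": -1}
    - {"tx": 0, "ty": 0, "tz": 0.8, "rx": 0, "ry": 0, "rz": 0, "gripper": -1}
    - {"tx": 0, "ty": 0, "tz": 0.8, "rx": 0, "ry": 0, "rz": 0, "gripper": -1}
    - {"tx": 0, "ty": 0, "tz": 0.6, "rx": 0, "ry": 0, "rz": 0, "gripper": -1}
    - {"tx": 0, "ty": 0, "tz": 0, "rx": 0, "ry": 0, "rz": 0, "gripper": -1}
    - {"tx": 0, "ty": 0, "tz": 0, "rx": 0, "ry": 0, "rz": 0, "gripper": -1}
  squeeze: 40

```text
clock: 19.4
eef_pos: [607.1, -43.1, 118.2]
tcp_rot: [2.446, 0.002, 1.659]
contact_force: [1.1, -0.4, -0.1]
opening: -0.003
```

```bash
python3 - <<'E'
from h import *
s=r.sense();print(s['clock'],s['eef_pos'],s['tcp_rot'],s['qpos'].round(2),s['contact_force'])
plan(B,pressrot())
out=[]
for cam in('top','side'):
    I,D=r.grab_frame(cam); u,v=map(int,proj(cam,B)); out.append(cv2.resize(I[v-40:v+40,u-40:u+40,::-1],None,fx=5,fy=5,interpolation=cv2.INTER_CUBIC))
cv2.imwrite('pics/c7.png',np.hstack(out))
E
```

```text
19.4 [607.05664539 -43.10686149 118.23286489] [2.44591197e+00 2.02186659e-03 1.65879885e+00] [-0.16  0.33  2.26  2.24  0.2  -2.44] [ 1.06766431 -0.37099251 -0.1031295 ]
shift cm [-0.07  0.07  1.26] turn deg [-0.14 -0.07  0.26]
```

View pics/c7.png

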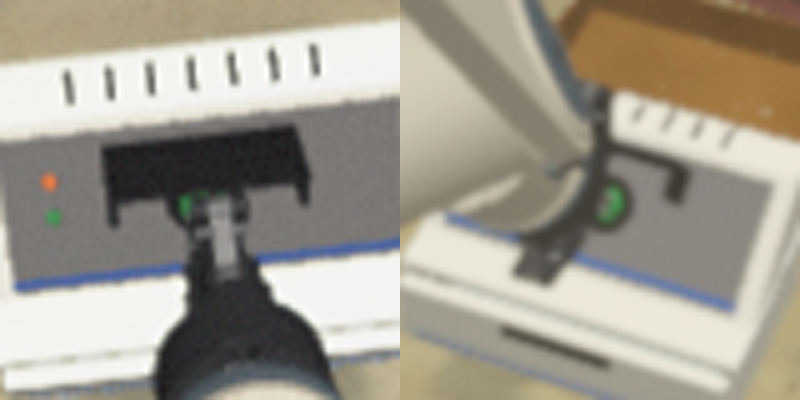

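Call:
move_arm:
  increments:
    - {"tx": 0, "ty": 0, "tz": 0.4, "rx": 0, "ry": 0, "rz": 0, "gripper": -1}
    - {"tx": 0, "ty": 0, "tz": 0.4, "rx": 0, "ry": 0, "rz": 0, "gripper": -1}
    - {"tx": 0, "ty": 0, "tz": 0.3, "rx": 0, "ry": 0, "rz": 0, "gripper": -1}
    - {"tx": 0, "ty": 0, "tz": 0.2, "rx": 0, "ry": 0, "rz": 0, "gripper": -1}
    - {"tx": 0, "ty": 0, "tz": 0.2, "rx": 0, "ry": 0, "rz": 0, "gripper": -1}
    - {"tx": 0, "ty": 0, "tz": 0, "rx": 0, "ry": 0, "rz": 0, "gripper": -1}
  squeeze: 40

```text
clock: 20.1
eef_pos: [617.0, -42.3, 106.5]
tcp_rot: [2.446, 0.002, 1.659]
contact_force: [-2.9, -0.5, 1.9]
opening: 0.001
```

```bash
python3 - <<'E'
from h import *
s=r.sense();f=s['contact_force'];print(s['eef_pos'],f,f@ax)
plan(B,pressrot())
E
```

```text
[617.01513472 -42.29796131 106.46099117] [-2.8814023  -0.47890758  1.89943061] 3.326441325973957
shift cm [-0.06  0.06 -0.28] turn deg [-0.14 -0.06  0.26]
```

3.3 N along the axis means contact with the spring. Pressing on to the stop.

Call:
move_arm:
  increments:
    - {"tx": 0, "ty": 0, "tz": 0.2, "rx": 0, "ry": 0, "rz": 0, "gripper": -1}
    - {"tx": 0, "ty": 0, "tz": 0.2, "rx": 0, "ry": 0, "rz": 0, "gripper": -1}
    - {"tx": 0, "ty": 0, "tz": 0, "rx": 0, "ry": 0, "rz": 0, "gripper": -1}
  squeeze: 40

```text
clock: 20.4
eef_pos: [617.6, -42.2, 102.8]
tcp_rot: [2.448, 0.002, 1.658]
contact_force: [-15.9, -1.5, 10.3]
opening: 0.001
```

Call:
move_arm:
  increments:
    - {"tx": 0, "ty": 0, "tz": 0.2, "rx": 0, "ry": 0, "rz": 0, "gripper": -1}
    - {"tx": 0, "ty": 0, "tz": 0.1, "rx": 0, "ry": 0, "rz": 0, "gripper": -1}
    - {"tx": 0, "ty": 0, "tz": 0, "rx": 0, "ry": 0, "rz": 0, "gripper": -1}
  squeeze: 40

```text
clock: 20.7
eef_pos: [618.0, -42.1, 102.0]
tcp_rot: [2.447, 0.002, 1.657]
contact_force: [-48.5, -3.5, 48.4]
opening: 0.0
```

```bash
python3 - <<'E'
from h import *
s=r.sense();f=s['contact_force'];print(s['eef_pos'],f,f@ax)
plan(B,pressrot())
E
```

```text
[617.9523314  -42.14855194 102.03772292] [-48.50845859  -3.5311299   48.41549647] 68.34963246803626
shift cm [-0.07  0.27 -0.68] turn deg [-0.18 -0.01  0.2 ]
```

The button has bottomed out (68 N along the axis, about 6.8 mm below the top estimate). Retreating.

Call:
move_arm:
  increments:
    - {"tx": 0, "ty": 0, "tz": -0.5, "rx": 0, "ry": 0, "rz": 0, "gripper": -1}
    - {"tx": 0, "ty": 0, "tz": -0.7, "rx": 0, "ry": 0, "rz": 0, "gripper": -1}
    - {"tx": 0, "ty": 0, "tz": -0.8, "rx": 0, "ry": 0, "rz": 0, "gripper": -1}
    - {"tx": 0, "ty": 0, "tz": -0.8, "rx": 0, "ry": 0, "rz": 0, "gripper": -1}
    - {"tx": 0, "ty": 0, "tz": -1, "rx": 0, "ry": 0, "rz": 0, "gripper": -1}
    - {"tx": 0, "ty": 0, "tz": -1, "rx": 0, "ry": 0, "rz": 0, "gripper": -1}
    - {"tx": 0, "ty": 0, "tz": -1, "rx": 0, "ry": 0, "rz": 0, "gripper": -1}
    - {"tx": 0, "ty": 0, "tz": -1, "rx": 0, "ry": 0, "rz": 0, "gripper": -1}
    - {"tx": 0, "ty": 0, "tz": -1, "rx": 0, "ry": 0, "rz": 0, "gripper": -1}
    - {"tx": 0, "ty": 0, "tz": -1, "rx": 0, "ry": 0, "rz": 0, "gripper": -1}
    - {"tx": 0, "ty": 0, "tz": -1, "rx": 0, "ry": 0, "rz": 0, "gripper": -1}
    - {"tx": 0, "ty": 0, "tz": -1, "rx": 0, "ry": 0, "rz": 0, "gripper": -1}
  squeeze: 40

```text
clock: 21.9
eef_pos: [552.4, -47.7, 184.6]
tcp_rot: [2.445, 0.002, 1.659]
contact_force: [0.4, -0.9, -0.2]
opening: 0.003
```

Call:
move_arm:
  increments:
    - {"tx": 0, "ty": -1, "tz": -0.5, "rx": 0, "ry": 0, "rz": 0, "gripper": -1}
    - {"tx": 0, "ty": -1, "tz": -0.5, "rx": 0, "ry": 0, "rz": 0, "gripper": -1}
    - {"tx": 0, "ty": -1, "tz": -0.5, "rx": 0, "ry": 0, "rz": 0, "gripper": -1}
    - {"tx": 0, "ty": -1, "tz": -1, "rx": 0, "ry": 0, "rz": 0, "gripper": -1}
    - {"tx": 0, "ty": -1, "tz": -1, "rx": 0, "ry": 0, "rz": 0, "gripper": -1}
    - {"tx": 0, "ty": -1, "tz": -1, "rx": 0, "ry": 0, "rz": 0, "gripper": -1}
    - {"tx": 0, "ty": -1, "tz": -1, "rx": 0, "ry": 0, "rz": 0, "gripper": -1}
    - {"tx": 0, "ty": 0, "tz": 0, "rx": 0, "ry": 0, "rz": 0, "gripper": -1}
  squeeze: 40

```text
clock: 22.7
eef_pos: [462.2, -55.7, 181.6]
tcp_rot: [2.445, 0.002, 1.658]
contact_force: [0.5, -1.0, 0.0]
opening: -0.001
```

```bash
python3 - <<'E'
from h import *
s=r.sense();print(s['clock'],s['eef_pos'],s['qpos'].round(2),s['contact_force'].round(1))
out=[]
for cam in('top','side'):
    I,D=r.grab_frame(cam);W=cloud(cam,D);C=I.astype(int); u,v=map(int,proj(cam,[570,-52,60])); out.append(cv2.resize(I[v-50:v+50,u-50:u+50,::-1],None,fx=4,fy=4,interpolation=cv2.INTER_CUBIC))
    Q=W.copy();Q[...,:2]=W[...,:2]@S
    g=(C[...,1]>C[...,0]+25)&(C[...,1]>C[...,2]+10)&(D>0)&(abs(Q[...,0]-611)<25)&(abs(Q[...,1]+94)<25)&(Q[...,2]<135)
    if g.any(): print(cam,g.sum(),'green',np.median(Q[g],0).round(1))
    f=(Q[...,2]>12)&(Q[...,2]<50)&(abs(Q[...,1]+94)<100)&(abs(Q[...,0]-540)<15);print('face',f.sum(),np.percentile(Q[f][:,0],[10,50,90]) if f.any() else '')
    f=(abs(Q[...,2]-58)<2.5)&(abs(Q[...,1]+94)<105)&(abs(Q[...,0]-545)<15);print('plate top',f.sum(),np.percentile(Q[f][:,0],[5,50,95]) if f.any() else '')
    for n in('pen','white_bottle','red_pack','spatula'):
        for o in r.place_of(n,cam)[:1]: print(n,round(o['confidence'],2),np.round(o['location'][::-1]))
cv2.imwrite('pics/c8.png',np.hstack(out))
E
```

```text
22.7 [462.1660171  -55.70009922 181.5816789 ] [-0.3  -0.03  2.48  1.43  0.25 -1.73] [ 0.5 -1.   0. ]
top 63 green [608.4 -95.2 107.6]
face 140 [536.06240495 536.66007602 537.08001172]
plate top 307 [537.1808142  542.2781421  547.61401479]
pen 0.61 [366. 227.]
white_bottle 0.82 [348. 151.]
red_pack 0.93 [166. 163.]
side 56 green [609.8 -94.8 108.8]
face 335 [534.57624606 536.37366709 537.9554596 ]
plate top 130 [534.93032231 539.93635962 545.92674846]
pen 0.48 [340. 277.]
white_bottle 0.91 [351. 221.]
red_pack 0.74 [286. 208.]
```

View pics/c8.png

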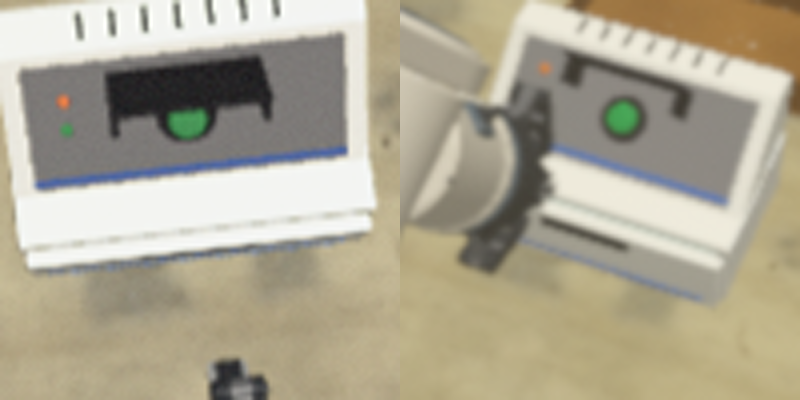

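```bash
python3 -c "
from rig import r
print(r.sign_off())"
```

```text
the job is handed in; nothing more can be done
None
```

I laid the spatula flat in the drawer and let go of it. Then I pushed the drawer shut and pressed the green start button fully down. The job is handed in after about 23 s of the 59 s; no verdict was reported.

**What the last checks showed**
- **Spatula:** before the drawer was pushed, both cameras showed it flat inside, clear of the walls and centred to within about 2 mm.
- **Drawer:** it stopped rigidly at about 26 N, against roughly 1.5 N of friction. Its face did not move between the check after the push and the last one. The depth images put the plate 1–2 mm from the box front, which is within camera accuracy. I therefore rely on the rigid stop as proof that it is fully shut.
- **Button:** it bottomed out after about 6–7 mm, with 68 N at the fingertips, more than intended but under the 120 N wrist limit. It is back at its starting height to within 1–2 mm.
- **Pen, bottle and red pack:** the arm was not moved near any of them. In the top view they were found within 4 pixels of where they started. The side camera's last position for the red pack disagreed: it landed on the sanitiser. I took that as a false detection.
- **Robot:** at the last reading the gripper was clear of everything, with about 1 N of sensor noise.

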